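# Shut the tagged air valve under the sliding cover

### The arm

A 6-joint arm with a two-finger parallel gripper is mounted at the origin on the work surface. World frame = base frame: x ahead of the robot, y to its left, z up, the work surface at z = 0. Lengths are in m, angles in rad, forces in N, time in s.
With the tool pointing down it reaches from about 0.35 to 0.975 m from the base axis. Payload 4.9 kg.
Tool frame: the origin (TCP) lies on the front face of the gripper's body, between the roots of the fingers; the fingertips stand ctrl.finger_overhang ahead of it and the grasp point (between the pads) lies 54 mm ahead of it (ctrl.finger_overhang is the distance from the TCP to the fingertips, in m); z points along the fingers, y is the line along which they close (so a half turn about z gives the same grasp; the last joint's range is limited). The gripper opens to 85 mm and grips with 20 to 120 N. Pads are 22 mm wide; open, the fingers measure 114 mm over their backs; the gripper's body (76 mm by 85 mm) begins 54 mm behind the grasp point. The pads swing forward as they close: fully open they stand 13 mm farther back than shut.
Start: joints at [-1.352, 0.053, 1.613, -0, 1.476, -0.119], TCP at [0.207, -0.59, 0.304] pointing down, gripper open.
Joint ranges: [-3.01, 3.01], [-1.01, 2.22], [0.06, 2.58], [-1.02, 4.17], [0.09, 2.62], [-3.14, 3.14]. Speed limits (rad/s): [2.57, 2.57, 3.14, 3.14, 3.14, 3.14].

### API

Orientations are given as a rotation vector (axis times angle).
In Python, from station import ctrl, vision gives the robot as it stands. The module is installed in compiled form; this text tells all that it offers.
- The arm moves only by the tool drive_tool, never from a script. Its argument "rows" is a list of rows, each a list of 2 entries, a list of its own where there are three numbers: the shift along the tool's x, y, z in m, then the turn about the tool's z in rad. A call has 1 to 10 rows; each row shifts and turns the commanded pose from where the row before left it, along the tool's axes as they then stand; what a row does not reach is not made up. A row lasts 1/10 s, in which the tool goes at most 50 mm and 8.59 degrees, less where a joint would pass 70% of its speed; a pose out of reach is approached as far as the arm can. A call with a gripper value outside its range is refused whole. "jaw" is the closure, from 0 (fully open) to 1 (shut), set as the call begins (left out, the last holds). The fingers move at their own pace and stop on an object; "grip_force" is the grip in N (left out, the last holds). Time passes only in rows, so rows that do not move let the fingers close. It gives the time, the measured TCP pose, the force, the opening and the grip force at its end, in the units of the state.
- ctrl.get_obs(): the state, without advancing time (a new reading comes with each control period).
- vision.get_image(name): name is "scene" or "top"; returns a dict with "image" (384x512x3 uint8, blue, green, red), "vertical_fov" (degrees; the focal length in pixels is half the picture's height over the tangent of half this angle, whatever the lens; pixels are square), "cx", "cy" (the principal point, pixels), "R" (3x3) and "t" (3): a world point X has camera coordinates R X + t. Camera axes: x right, y down, z forward; pixel columns grow to the right and rows downward; lengths in m; the calibration is good to about 2 mm. A picture is of the moment at which its call begins. There is no depth.
- ctrl.finish_job(): hands the job in; it is judged then, once.
The state is a dict: "t": time; "q": joint angles; "dq": joint speeds; "effort": joint torques, N m; "tool_pos": TCP position; "tool_rot": TCP orientation; "contact_force": force on the tool from outside, world axes, zero at the start; "wrist_torque": the same for the moment, N m; "opening": finger opening in m; "grip_force": force on a finger pad.
Only numpy, scipy, OpenCV 4.12 (cv2) and the standard library are available. Lean on these libraries where they do the work, as an engineer would, in place of code of your own. Each camera call takes 0.05 s, during which the arm holds its last target. There are 200 camera calls.

### The job

Shut off one air line on the fitting bench: push the plywood cover of the valve box along its rails until it is fully aside against the far stops, baring the two valves, then push the valve handle that ends in a round disc through its quarter turn until it is fully shut, straight across its pipe. Leave the straight-handled valve open as it is and the cover aside, lying on its rails. Only push: do not lift the cover, and do not lift or move the loose things that stand about.

Things in the scene. Friction and masses are not known exactly. Their poses are not given: they have to be found in the camera images.
- valve_box: fixed grey valve box, 200 mm (its x) by 479 (its y), 82.5 tall, open on top; origin under its centre, z up. Raised sides along y, inner faces at x = -72 and +72 mm, carry the cover on ledges 74 mm above the bench, between guide lips. The ends are low (28 mm) save small corner stops on the ledges at y = -228 and +228 mm, 84 mm high. Both valves are in the -y half, under the cover at the start
- cover: loose plywood panel, 171 mm (its x) by 220 (its y) by 8, 0.25 to 0.5 kg, lying on the ledges with 2 mm play each side; origin at the centre of its underside, 74 mm above the bench, axes along the box's. Its origin starts at y = -117 to -98 mm in the box's frame; it slides towards +y until it meets the far stops at y = +118 mm. It takes 2 to 5 N to slide
- cleat_top (a point): top centre of the wooden cleat across the cover's middle: 100 mm along x, 18 mm along y, rising from the panel's top (82 mm above the bench) to 103 mm above the bench. A push on its face towards -y slides the cover to +y
- disc_lever (a joint): angle of the disc-ended handle, to be shut: 0 open (along its pipe, pointing to the box's -x), 1.57 fully shut at its stop (across the pipe, pointing to the box's +y). Starts at 0 to 0.2; turns clockwise seen from above, its end swinging first towards +y, then also towards +x; stays where it is left. Stiff: about 2.5 N at the disc
- disc_pivot (a point): pivot of the disc-ended handle: an upright axis, this point in the middle of the handle's thickness, 56 mm above the bench, at x = +30 mm and y = -175 or -85 mm in the box's frame (the two valves may be either way round)
- disc_centre (a point): centre of the steel disc, 32 mm across, 10 mm thick (51 to 61 mm above the bench), that ends this handle 52 mm from its pivot; a bar 13 mm wide and 7 mm thick joins it to the pivot. The pipe along x below it is 20 mm thick, its top 42 mm above the bench; the brass valve body, within 23 mm of the pivot, reaches 47 mm
- plain_lever (a joint): angle of the other handle, a straight bar without a disc, same values: 0 open; starts at 0 to 0.15 and is to be left there
- plain_pivot (a point): the pivot of the straight handle, 56 mm above the bench, on the other valve, 90 mm along the box's y from the disc valve's pivot
- plain_end (a point): a point on the middle line of the straight handle, 62 mm from its pivot, 6 mm short of its end; the bar is 13 mm wide and 7 mm thick
- sealant_bottle: a white sealant bottle, 50 mm across, 170 mm tall, standing beyond the box's -y end; origin under its centre
- window_handle: a white plastic window handle on its mounting plate, lying beyond the box's +y end; about 150 x 30 x 41 mm; origin under the plate's centre
- screwdriver: a screwdriver lying beyond the box's -y end, about 200 mm long, under 40 mm tall; origin under its middle
- profile_offcut: a white hollow window-profile offcut, 60 x 130 x 60 mm, behind the box; origin under its centre
- tape_roll: a black tape roll lying flat behind the box, 90 mm across, 25 mm tall; origin under its centre
- pipe_fitting: a loose brass pipe fitting, 30 mm across, 38 mm tall, standing on the tray floor in the box's +y half (the cover passes 30 mm above it); origin under its centre
- mug: a white mug, 76 mm across, 90 mm tall, standing beyond the box's +y end; origin under its centre

How it is judged:
By the outcome, as a careful person would: the job done as asked, in the order asked, and still so for the second after the job is handed in, with the robot touching nothing.
It also fails if it takes over 48 s, if anything falls off the work surface, if the arm or the gripper's body presses on something with over 40 N, if the wrist force passes 120 N, or if a joint passes its speed limit or range.

## Working session

There is one attempt and no reset: what is moved stays moved. The work goes in short steps, Python scripts to look and compute and a tool call to move; the robot and the scene stay as the last step left them, time stands still between calls to the robot, and variables do not carry over. Pictures are saved under pics/ and viewed, at most 10 in all, crops included, and the job is handed in when it is done.

Besides the shell and the picture viewer there is one more tool, called after "Request:" as name(argument=value, ...), one argument or row to a line, values as JSON. drive_tool: Moves the arm, as the interface text tells. Its arguments: {"type":"object","properties":{"rows":{"type":"array","items":{"type":"array"}},"jaw":{"type":"number"},"grip_force":{"type":"number"}},"required":["rows"]}

```bash
mkdir -p pics
cat > h.py <<'E'
import numpy as np, cv2
from station import ctrl, vision
def snap(n,f):
    d=vision.get_image(n); cv2.imwrite('pics/'+f,d['image']); np.savez('pics/'+f+'.npz',**d); return d
def ray(d,u,v,z):
    f=192/np.tan(np.radians(float(d['vertical_fov']))/2)
    c=np.array([(u-d['cx'])/f,(v-d['cy'])/f,1]); R=d['R'];t=d['t']
    o=-R.T@t; w=R.T@c; return o+w*(z-o[2])/w[2]
def proj(d,X):
    f=192/np.tan(np.radians(float(d['vertical_fov']))/2)
    c=d['R']@np.array(X)+d['t']; return f*c[0]/c[2]+d['cx'],f*c[1]/c[2]+d['cy']
E
python3 - <<'E'
from h import *
for n in('top','scene'):
    d=snap(n,n+'0.png'); print(d['vertical_fov'],d['cx'],d['cy'],-d['R'].T@d['t'])
    print(d['R'].round(3))
    im=cv2.imread('pics/'+n+'0.png'); cv2.imwrite('pics/'+n+'0b.png',cv2.resize(im,(768,576),interpolation=cv2.INTER_CUBIC))
o=ctrl.get_obs();print(o['t'],o['tool_pos'],o['tool_rot'],o['opening'],ctrl.finger_overhang)
E
```

```text
57.33358561598164 257.4101166865927 190.19375092112358 [0.50849706 0.09788863 1.24029985]
[[-0.026 -0.999  0.028]
 [-0.995  0.023 -0.101]
 [ 0.1   -0.03  -0.995]]
50.077058588234515 249.32220716817866 186.30813981011698 [1.37090517 0.0154667  0.77276048]
[[ 0.095  0.995  0.005]
 [ 0.658 -0.059 -0.75 ]
 [-0.747  0.075 -0.661]]
0.1 [ 0.20705338 -0.58924751  0.30275284] [-3.09503374e+00 -5.27839324e-01  1.59957435e-04] 0.08539523083598252 0.0726
```

View pics/top0b.png

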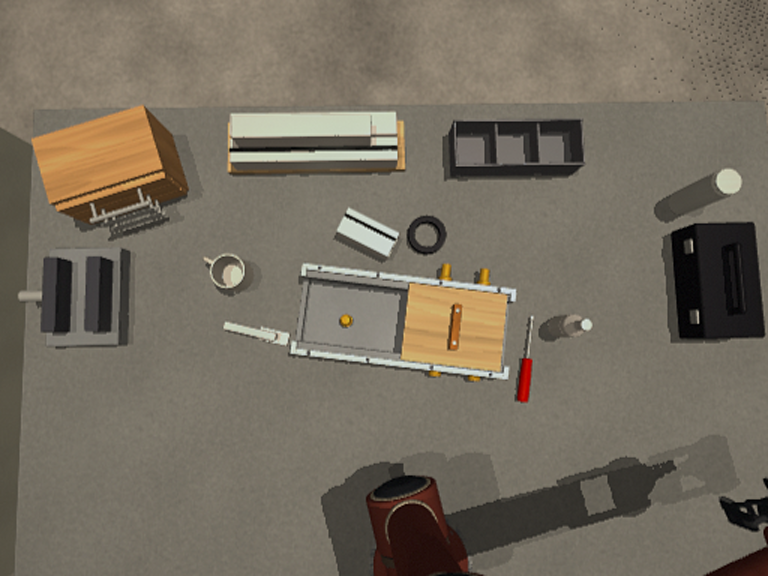

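View pics/scene0b.png

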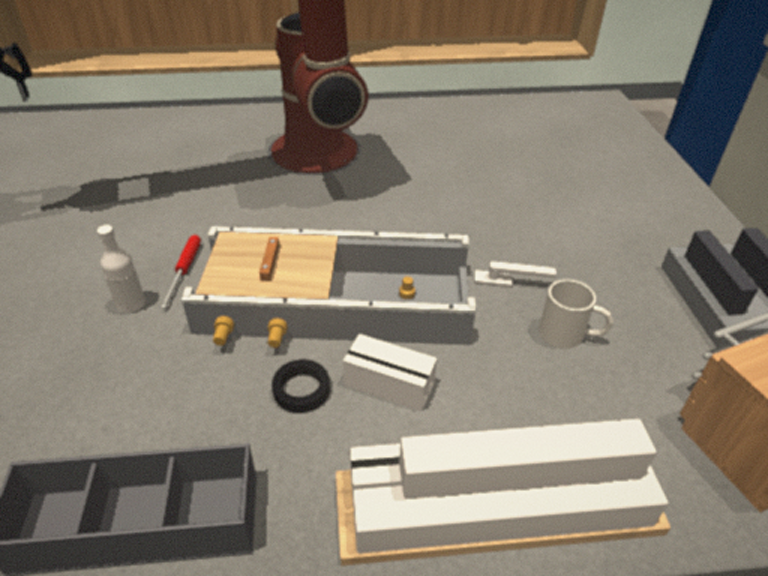

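The top view (768-wide) shows the box with rim corners at (303,265), (515,290), (508,378), (290,353), the cleat from (457,305) to (453,349), and the bottle near (560,328). The scene view agrees with this layout.

```bash
cat >> h.py <<'E'
from scipy.optimize import least_squares
def load(f): return dict(np.load('pics/'+f+'.npz'))
def w(p,B):
    x,y,a=p;c,s=np.cos(a),np.sin(a);return np.array([x+c*B[0]-s*B[1],y+s*B[0]+c*B[1],B[2]])
E
python3 - <<'E'
from h import *
d=load('top0.png');e=load('scene0.png')
C=[(.1,.2395),(.1,-.2395),(-.1,-.2395),(-.1,.2395)]
pt=np.array([(303,264),(516,290),(508,378),(289,353)])/1.5
ps=np.array([(474,306),(186,302),(211,229),(468,236)])/1.5
res=lambda p:np.concatenate([np.subtract(proj(c,w(p,(*b,.0835))),q) for c,P in((d,pt),(e,ps)) for b,q in zip(C,P)])
r=least_squares(res,[.5,0,-.1]);print(r.x,r.fun.round(1));p=r.x;np.save('box.npy',p)
inv=lambda X:(np.array([[np.cos(p[2]),np.sin(p[2])],[-np.sin(p[2]),np.cos(p[2])]])@(X[:2]-p[:2])).round(4)
for n,c,u,v,z in[('cl1',d,457,305,.103),('cl2',d,453,349,.103),('edge',d,404,325,.082),('edge-',d,507,330,.082),('bottlebase',d,552,328,.0),('bottletop',d,586,324,.17),('cls1',e,275,239,.103),('cls2',e,266,273,.103)]:
    X=ray(c,u/1.5,v/1.5,z);print(n,X.round(3),inv(X))
o=ctrl.get_obs();import scipy.spatial.transform as s
print(s.Rotation.from_rotvec(o['tool_rot']).as_matrix().round(3))
E
```

```text
[ 0.54639869  0.02682577 -0.13537317] [-1.7 -0.5 -0.6 -1.7 -0.4  0.1 -0.2  0.7  1.7  1.8 -3.2 -1.8 -0.3 -1.9
 -0.4 -1.6]
cl1 [ 0.576 -0.09   0.103] [ 0.0452 -0.1113]
cl2 [ 0.482 -0.077  0.103] [-0.0501 -0.1118]
edge [0.536 0.026 0.082] [-0.0098 -0.0026]
edge- [ 0.52  -0.202  0.082] [ 0.0043 -0.2299]
bottlebase [ 0.522 -0.33   0.   ] [ 0.0244 -0.3571]
bottletop [ 0.527 -0.342  0.17 ] [ 0.0305 -0.3685]
cls1 [ 0.491 -0.073  0.103] [-0.0417 -0.1069]
cls2 [ 0.582 -0.086  0.103] [ 0.0508 -0.107 ]
[[ 0.943  0.331 -0.   ]
 [ 0.331 -0.943  0.002]
 [ 0.    -0.002 -1.   ]]
```

Request:
drive_tool(
  rows=[
    [[0, 0, 0], 0],
  ],
  jaw=1,
)

```text
t: 0.2
tool_pos: [0.2071, -0.5894, 0.3031]
tool_rot: [-3.096, -0.528, 0.0]
contact_force: [1.2, 0.9, -1.0]
opening: 0.0731
grip_force: 0.0
```

Request:
drive_tool(
  rows=[
    [[0, 0, 0], -0.137],
    [[0, 0, 0], -0.137],
    [[0, 0, 0], -0.137],
    [[0, 0, 0], -0.137],
    [[0, 0, 0], -0.137],
    [[0, 0, 0], -0.137],
    [[0, 0, 0], -0.137],
    [[0, 0, 0], -0.137],
    [[0, 0, 0], 0],
    [[0, 0, 0], 0],
  ],
)

```text
t: 1.2
tool_pos: [0.2071, -0.5896, 0.3037]
tool_rot: [-2.371, -2.061, -0.0]
contact_force: [-0.4, 0.3, -0.0]
opening: 0.0001
grip_force: 0.0
```

Request:
drive_tool(
  rows=[
    [[0.025, 0.0125, 0], 0],
    [[0.025, 0.0125, 0], 0],
    [[0.025, 0.0125, 0], 0],
    [[0.025, 0.0125, 0], 0],
    [[0.025, 0.0125, 0], 0],
    [[0.025, 0.0125, 0], 0],
    [[0.025, 0.0125, 0], 0],
    [[0.025, 0.0125, 0], 0],
    [[0.025, 0.0125, 0], 0],
    [[0.025, 0.0125, 0], 0],
  ],
)

```text
t: 2.2
tool_pos: [0.3656, -0.358, 0.3039]
tool_rot: [2.371, 2.061, 0.0]
contact_force: [0.2, 0.1, 0.1]
opening: -0.0001
grip_force: 0.0
```

Request:
drive_tool(
  rows=[
    [[0.025, 0.0125, 0], 0],
    [[0.025, 0.0125, 0], 0],
    [[0.025, 0.0125, 0], 0],
    [[0.025, 0.0125, 0], 0],
    [[0.025, 0.0125, 0], 0],
    [[0.025, 0.0125, 0], 0],
    [[0.025, 0.0125, 0], 0],
    [[0.025, 0.0125, 0], 0],
    [[0.025, 0.0125, 0], 0],
    [[0.025, 0.0125, 0], 0],
  ],
)

```text
t: 3.2
tool_pos: [0.5236, -0.1274, 0.304]
tool_rot: [2.371, 2.061, 0.0]
contact_force: [0.2, -0.5, -0.5]
opening: 0.0003
grip_force: 0.0
```

Run:
```python
from h import *
p=np.load('box.npy');o=ctrl.get_obs();print(o['tool_pos'],o['tool_rot'],o['q'],ctrl.finger_overhang,o['opening'],o['contact_force'])
X=o['tool_pos'];print((np.array([[np.cos(p[2]),np.sin(p[2])],[-np.sin(p[2]),np.cos(p[2])]])@(X[:2]-p[:2])).round(4))
```

```text
[ 0.52358227 -0.12743856  0.30396856] [2.37065557e+00 2.06117978e+00 1.30564862e-04] [-3.76886133e-01 -1.54343744e-01  1.81235738e+00 -9.33475307e-06
  1.48338045e+00 -2.37451335e-01] 0.0726 0.00031522896858677705 [ 0.23438671 -0.53524084 -0.5126851 ]
[-0.0018 -0.1559]
```

Request:
drive_tool(
  rows=[
    [[0, 0, 0.025], 0],
    [[0, 0, 0.025], 0],
    [[0, 0, 0.025], 0],
    [[0, 0, 0.025], 0],
    [[0, 0, 0.022], 0],
    [[0, 0, 0], 0],
  ],
)

```text
t: 3.8
tool_pos: [0.5209, -0.1276, 0.178]
tool_rot: [-2.365, -2.058, 0.005]
contact_force: [-0.2, 0.2, -0.7]
opening: -0.0001
grip_force: 0.0
```

Run:
```python
from h import *
d=snap('scene','s1.png');o=ctrl.get_obs();print(o['tool_pos'],o['contact_force'])
im=d['image'];T=o['tool_pos']
u,v=map(int,proj(d,T-[0,0,.0726]));print(u,v,proj(d,T-[0,0,.0856]))
c=cv2.resize(im[v-80:v+50,u-90:u+90],None,fx=4,fy=4,interpolation=cv2.INTER_CUBIC)
for h,col in((.0726,(0,255,0)),(.0856,(0,0,255))):
    a,b=proj(d,T-[0,0,h]);cv2.circle(c,(int((a-u+90)*4),int((b-v+80)*4)),3,col,-1)
cv2.imwrite('pics/s1c.png',c)
```

```text
[ 0.52206615 -0.1280916   0.18028671] [-0.52561004  0.65403343  0.3031302 ]
161 166 (np.float64(162.23655531791528), np.float64(170.32630137028727))
```

View pics/s1c.png

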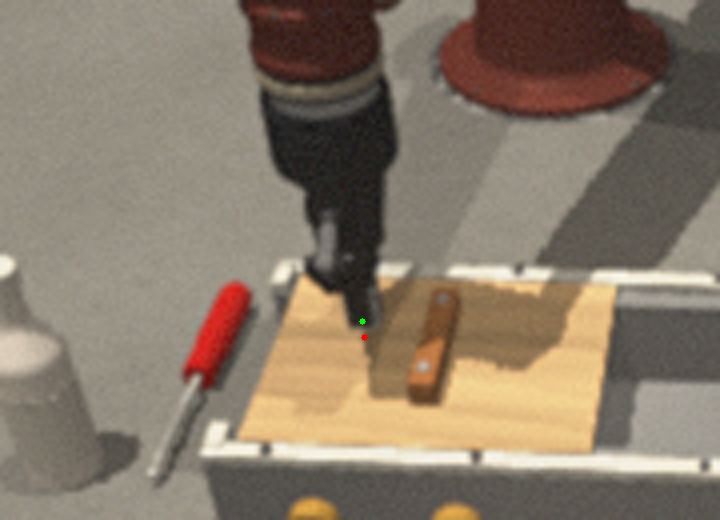

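The fingertips sit at the green dot, so the overhang of 72.6 mm is right for shut fingers. They are above the panel on the -y side of the cleat. Next I lower and push.

Request:
drive_tool(
  rows=[
    [[0, 0, 0.008], 0],
    [[0, 0, 0.008], 0],
    [[0, 0, 0], 0],
    [[0.008, 0, 0], 0],
    [[0.008, 0, 0], 0],
    [[0.008, 0, 0], 0],
    [[0.008, 0, 0], 0],
    [[0.01, 0, 0], 0],
    [[0.01, 0, 0], 0],
  ],
)

```text
t: 4.75
tool_pos: [0.5305, -0.0763, 0.1663]
tool_rot: [2.367, 2.064, 0.0]
contact_force: [-1.1, -2.5, 1.2]
opening: -0.0003
grip_force: 1.1
```

Request:
drive_tool(
  rows=[
    [[0.014, 0, 0], 0],
    [[0.014, 0, 0], 0],
    [[0.014, 0, 0], 0],
    [[0.014, 0, 0], 0],
    [[0.014, 0, 0], 0],
    [[0.014, 0, 0], 0],
    [[0.014, 0, 0], 0],
    [[0.014, 0, 0], 0],
    [[0.014, 0, 0], 0],
    [[0.014, 0, 0], 0],
  ],
)

```text
t: 5.75
tool_pos: [0.5494, 0.0629, 0.1659]
tool_rot: [-2.368, -2.064, 0.0]
contact_force: [0.4, -1.7, 1.4]
opening: 0.0001
grip_force: 1.1
```

Request:
drive_tool(
  rows=[
    [[0.01, 0, 0], 0],
    [[0.01, 0, 0], 0],
    [[0.01, 0, 0], 0],
    [[0.008, 0, 0], 0],
  ],
)

```text
t: 6.15
tool_pos: [0.5545, 0.1001, 0.1658]
tool_rot: [-2.368, -2.064, 0.0]
contact_force: [-0.4, -2.1, 2.0]
opening: 0.0
grip_force: 1.1
```

Request:
drive_tool(
  rows=[
    [[0.004, 0, 0], 0],
    [[0.004, 0, 0], 0],
    [[0.004, 0, 0], 0],
    [[0.004, 0, 0], 0],
    [[0.003, 0, 0], 0],
    [[0, 0, 0], 0],
  ],
)

```text
t: 6.75
tool_pos: [0.557, 0.1187, 0.1658]
tool_rot: [-2.368, -2.064, -0.001]
contact_force: [-0.1, 0.2, 0.4]
opening: 0.0003
grip_force: 0.0
```

Request:
drive_tool(
  rows=[
    [[0.002, 0, 0], 0],
    [[0.002, 0, 0], 0],
    [[0.002, 0, 0], 0],
    [[0, 0, 0], 0],
  ],
)

```text
t: 7.15
tool_pos: [0.5576, 0.1233, 0.1658]
tool_rot: [2.367, 2.064, -0.004]
contact_force: [-1.1, -5.8, 1.8]
opening: -0.0003
grip_force: 2.8
```

Request:
drive_tool(
  rows=[
    [[0.002, 0, 0], 0],
    [[0.002, 0, 0], 0],
    [[0, 0, 0], 0],
  ],
)

```text
t: 7.45
tool_pos: [0.5578, 0.1241, 0.1658]
tool_rot: [2.363, 2.061, -0.016]
contact_force: [-5.4, -17.8, 4.9]
opening: 0.0003
grip_force: 9.3
```

The force rose to 18 N with no further motion, so the cover is against the stops. I back off and look.

Request:
drive_tool(
  rows=[
    [[-0.01, 0, 0], 0],
    [[-0.01, 0, 0], 0],
    [[0, 0, -0.025], 0],
    [[0, 0, -0.025], 0],
    [[0, 0, -0.01], 0],
    [[0, 0, 0], 0],
  ],
)

```text
t: 8.05
tool_pos: [0.5567, 0.1084, 0.228]
tool_rot: [2.367, 2.063, 0.006]
contact_force: [0.2, 0.0, -0.3]
opening: -0.0001
grip_force: 0.0
```

Run:
```python
from h import *
a=snap('top','t2.png');b=snap('scene','s2.png')
p=np.load('box.npy')
out=[]
for d,s in((a,3),(b,3)):
    u,v=map(int,proj(d,w(p,(0,-.06,.06)))); print(u,v)
    c=cv2.resize(d['image'][v-60:v+60,u-130:u+130],None,fx=s,fy=s,interpolation=cv2.INTER_CUBIC); print(u-130,v-60)
    out.append(c[:300]if 0 else c)
cv2.imwrite('pics/c2.png',cv2.resize(np.vstack(out),None,fx=.83,fy=.83))
cv2.imwrite('pics/c2t.png',out[0]);cv2.imwrite('pics/c2s.png',out[1])
```

```text
286 215
156 155
200 182
70 122
```

View pics/c2t.png

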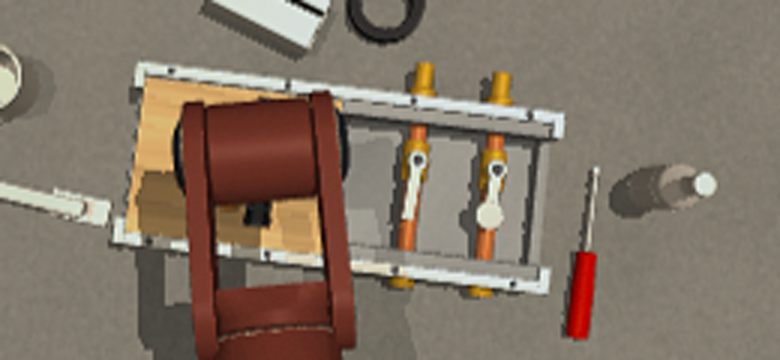

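View pics/c2s.png

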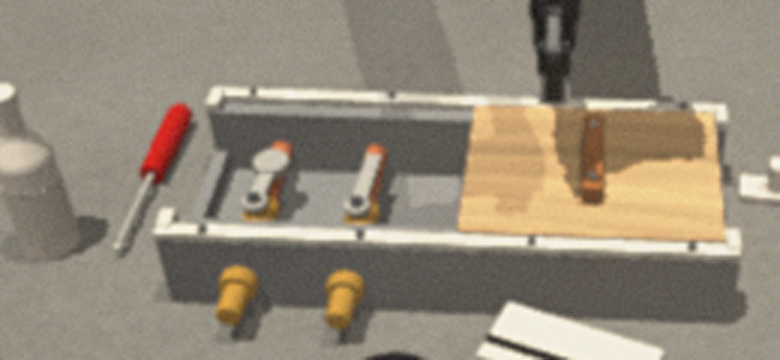

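The cover is aside. The disc valve is the outer one (y = -175): in the top crop the disc is at (490,215) and its pivot at (497,170). In the scene crop they are at (271,160) and (257,200).

Run:
```python
from h import *
a=load('t2.png');b=load('s2.png');p=np.load('box.npy')
inv=lambda X:(np.array([[np.cos(p[2]),np.sin(p[2])],[-np.sin(p[2]),np.cos(p[2])]])@(X[:2]-p[:2])).round(4)
for n,u,v,z in(('disc',490,215,.061),('piv',497,170,.06),('ppiv',418,160,.06),('pend',407,217,.0595),('bottle',705,184,.17)):
    X=ray(a,156+u/3,155+v/3,z);print(n,X.round(4),inv(X))
for n,u,v,z in(('disc',271,160,.061),('piv',257,200,.06),('ppiv',358,204,.06),('cov-',466,167,.082),('cov+',722,177,.082),('stop',740,177,.084)):
    X=ray(b,70+u/3,122+v/3,z);print(n,X.round(4),inv(X))
o=ctrl.get_obs();print(inv(o['tool_pos']),o['tool_pos'],o['tool_rot'])
```

```text
disc [ 0.4991 -0.1428  0.061 ] [-0.024  -0.1745]
piv [ 0.5492 -0.1531  0.06  ] [ 0.0271 -0.1779]
ppiv [ 0.5626 -0.0644  0.06  ] [ 0.0284 -0.0882]
pend [ 0.4993 -0.0498  0.0595] [-0.0363 -0.0822]
bottle [ 0.5258 -0.3433  0.17  ] [ 0.0296 -0.3696]
disc [ 0.501 -0.139  0.061] [-0.0226 -0.1704]
piv [ 0.5534 -0.1476  0.06  ] [ 0.0305 -0.1719]
ppiv [ 0.5664 -0.0604  0.06  ] [ 0.0316 -0.0838]
cov- [0.5512 0.0345 0.082 ] [0.0037 0.0082]
cov+ [0.584  0.2533 0.082 ] [0.0067 0.2295]
stop [0.5876 0.268  0.084 ] [0.0083 0.2446]
[-0.0021  0.082 ] [0.55533453 0.10835202 0.22505072] [-2.36757247e+00 -2.06382416e+00  7.81067326e-04]
```

Request:
drive_tool(
  rows=[
    [[-0.0294, -0.0016, 0], 0],
    [[-0.0294, -0.0016, 0], 0],
    [[-0.0294, -0.0016, 0], 0],
    [[-0.0294, -0.0016, 0], 0],
    [[-0.0294, -0.0016, 0], 0],
    [[-0.0294, -0.0016, 0], 0],
    [[-0.0294, -0.0016, 0], 0],
    [[-0.0294, -0.0016, 0], 0],
    [[-0.0294, -0.0016, 0], 0],
    [[-0.0294, -0.0016, 0], 0],
  ],
)

```text
t: 9.15
tool_pos: [0.4986, -0.1814, 0.2238]
tool_rot: [-2.366, -2.062, 0.001]
contact_force: [0.4, -0.0, 0.9]
opening: -0.0001
grip_force: 0.0
```

Request:
drive_tool(
  rows=[
    [[0, 0, 0], 0],
    [[0, 0, 0.02], 0],
    [[0, 0, 0.02], 0],
    [[0, 0, 0.015], 0],
    [[0, 0, 0], 0],
  ],
)

```text
t: 9.65
tool_pos: [0.4979, -0.1793, 0.167]
tool_rot: [-2.363, -2.06, 0.004]
contact_force: [-0.4, 0.1, 0.0]
opening: -0.0
grip_force: 0.0
```

Run:
```python
from h import *
d=snap('scene','s3.png');p=np.load('box.npy')
inv=lambda X:(np.array([[np.cos(p[2]),np.sin(p[2])],[-np.sin(p[2]),np.cos(p[2])]])@(X[:2]-p[:2])).round(4)
o=ctrl.get_obs();print(inv(o['tool_pos']),o['tool_pos'],o['contact_force'])
c=cv2.resize(d['image'][95:215,85:265],None,fx=4,fy=4,interpolation=cv2.INTER_CUBIC)
cv2.imwrite('pics/s3c.png',c)
```

```text
[-0.0193 -0.2111] [ 0.49880294 -0.17978526  0.16887815] [ 0.57239229  0.24574166 -0.13996855]
```

View pics/s3c.png

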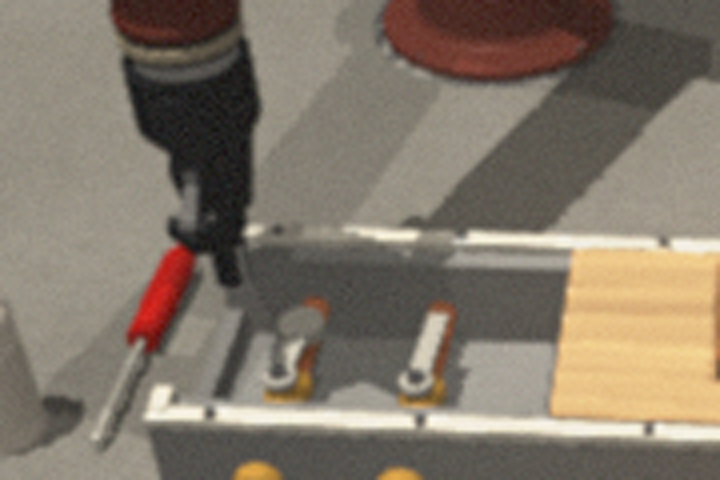

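Request:
drive_tool(
  rows=[
    [[0, 0, 0.016], 0],
    [[0, 0, 0.016], 0],
    [[0, 0, 0.014], 0],
    [[0, 0, 0], 0],
    [[0.004, 0.001, 0], 0],
    [[0.004, 0.001, 0], 0],
    [[0, 0, 0], 0],
  ],
)

```text
t: 10.4
tool_pos: [0.5036, -0.1729, 0.126]
tool_rot: [2.366, 2.064, 0.001]
contact_force: [-0.0, -0.4, 0.3]
opening: -0.0001
grip_force: 0.0
```

Request:
drive_tool(
  rows=[
    [[0.0048, -0.0025, 0], 0.1],
    [[0.0048, -0.0025, 0], 0.1],
    [[0.0048, -0.0025, 0], 0.1],
    [[0.0048, -0.0025, 0], 0.1],
    [[0, 0, 0], 0],
  ],
)

```text
t: 10.9
tool_pos: [0.4991, -0.152, 0.1258]
tool_rot: [2.729, 1.553, 0.001]
contact_force: [0.9, 0.5, 1.2]
opening: 0.0
grip_force: 0.2
```

Run:
```python
from h import *
d=snap('scene','s4.png');p=np.load('box.npy')
inv=lambda X:(np.array([[np.cos(p[2]),np.sin(p[2])],[-np.sin(p[2]),np.cos(p[2])]])@(X[:2]-p[:2])).round(4)
o=ctrl.get_obs();print(inv(o['tool_pos']),o['tool_pos'],o['contact_force'])
c=cv2.resize(d['image'][95:215,85:265],None,fx=4,fy=4,interpolation=cv2.INTER_CUBIC)
cv2.imwrite('pics/s4c.png',c)
```

```text
[-0.0228 -0.1836] [ 0.499032   -0.15203188  0.12559752] [ 0.03463718 -0.28793193 -0.6552145 ]
```

View pics/s4c.png

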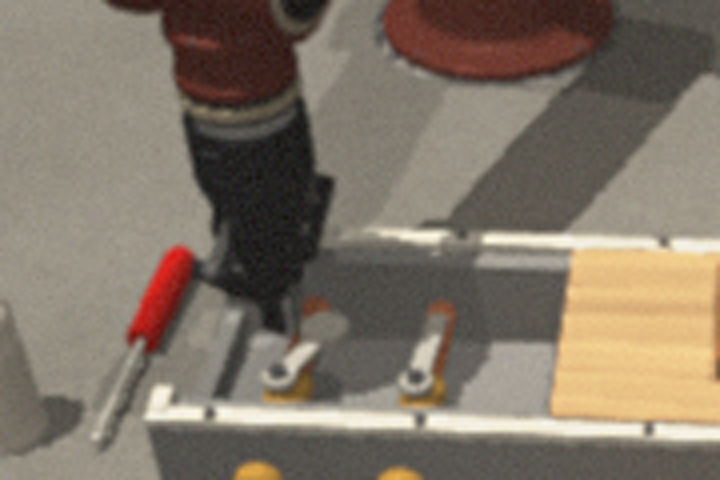

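The disc is turning ahead of the fingers and the plain lever is clear. I continue the arc.

Request:
drive_tool(
  rows=[
    [[0.0048, -0.0025, 0.002], 0.1],
    [[0.0048, -0.0025, 0], 0.1],
    [[0.0048, -0.0025, 0], 0.1],
    [[0.0048, -0.0025, 0], 0.1],
    [[0.0048, -0.0025, 0], 0.1],
    [[0.0048, -0.0025, 0], 0.1],
    [[0.0048, -0.0025, 0], 0.1],
    [[0.0048, -0.0025, 0], 0.1],
    [[0.0048, -0.0025, 0], 0.1],
    [[0, 0, 0], 0],
  ],
)

```text
t: 11.95
tool_pos: [0.5198, -0.1097, 0.1231]
tool_rot: [-3.134, -0.214, -0.0]
contact_force: [-0.6, 0.1, 0.2]
opening: -0.0
grip_force: 0.0
```

Request:
drive_tool(
  rows=[
    [[0.0048, -0.0025, 0], 0.1],
    [[0.0048, -0.0025, 0], 0.1],
    [[0, 0, 0], 0],
    [[0, 0, 0], 0],
  ],
)

```text
t: 12.35
tool_pos: [0.5286, -0.104, 0.1229]
tool_rot: [-3.14, 0.098, -0.001]
contact_force: [0.4, 0.5, -0.1]
opening: -0.0003
grip_force: 0.0
```

Run:
```python
from h import *
d=snap('scene','s5.png');p=np.load('box.npy')
inv=lambda X:(np.array([[np.cos(p[2]),np.sin(p[2])],[-np.sin(p[2]),np.cos(p[2])]])@(X[:2]-p[:2])).round(4)
o=ctrl.get_obs();print(inv(o['tool_pos']),o['tool_pos'],o['contact_force'])
c=cv2.resize(d['image'][95:215,85:265],None,fx=4,fy=4,interpolation=cv2.INTER_CUBIC)
cv2.imwrite('pics/s5c.png',c)
```

```text
[-0.     -0.1321] [ 0.52857013 -0.10401585  0.12296881] [-0.14768265 -0.46795419 -0.28811606]
```

View pics/s5c.png

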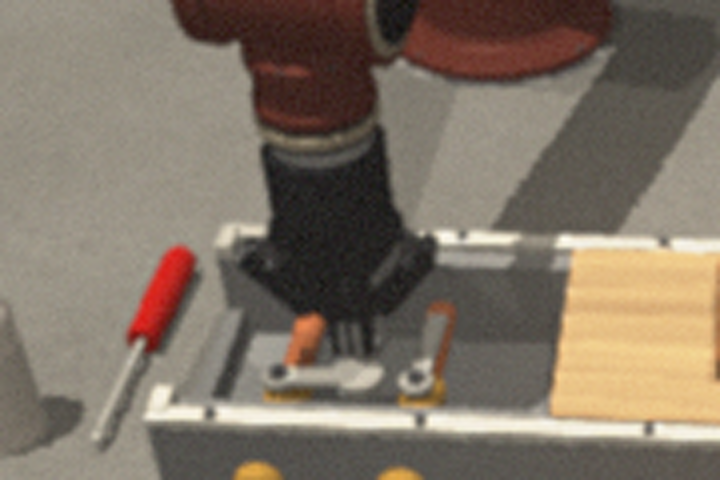

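Request:
drive_tool(
  rows=[
    [[0.002, 0, 0], 0.035],
    [[0.002, 0, 0], 0.035],
    [[0.002, 0, 0], 0],
    [[0, 0, 0], 0],
  ],
)

```text
t: 12.8
tool_pos: [0.5319, -0.1038, 0.122]
tool_rot: [-3.133, 0.209, 0.014]
contact_force: [-10.3, 2.4, 7.0]
opening: -0.0001
grip_force: 5.3
```

Request:
drive_tool(
  rows=[
    [[0.002, 0, 0], 0],
    [[0.002, 0, 0], 0],
    [[0, 0, 0], 0],
  ],
)

```text
t: 13.1
tool_pos: [0.533, -0.104, 0.1218]
tool_rot: [-3.132, 0.208, 0.03]
contact_force: [-24.0, 3.9, 16.6]
opening: -0.0
grip_force: 12.1
```

The force reached 24 N and the fingers' front face is where a fully shut disc would be, so the lever is at its stop. I back off, rise and verify.

Request:
drive_tool(
  rows=[
    [[-0.006, 0, 0], 0],
    [[-0.01, 0, 0], 0],
    [[-0.004, 0, 0], 0],
    [[0, 0, -0.025], 0],
    [[0, 0, -0.04], 0],
    [[0, 0, -0.04], 0],
    [[-0.04, 0, 0], 0],
    [[-0.04, 0, 0], 0],
    [[-0.04, 0, 0], 0],
    [[0, 0, 0], 0],
  ],
)

```text
t: 14.1
tool_pos: [0.3962, -0.0851, 0.2266]
tool_rot: [-3.134, 0.213, 0.001]
contact_force: [0.4, 0.7, -0.2]
opening: -0.0002
grip_force: 0.0
```

Run:
```python
from h import *
a=snap('top','t6.png');b=snap('scene','s6.png')
f=lambda i:cv2.resize(i,None,fx=3,fy=3,interpolation=cv2.INTER_CUBIC)
cv2.imwrite('pics/c6.png',np.vstack([f(a['image'][165:260,170:360]),f(b['image'][140:235,110:300])]))
print(ctrl.get_obs()['tool_pos'],ctrl.get_obs()['contact_force'])
```

```text
[ 0.39952221 -0.08614605  0.22829956] [-0.01207134 -0.10134967 -0.58978556]
```

View pics/c6.png

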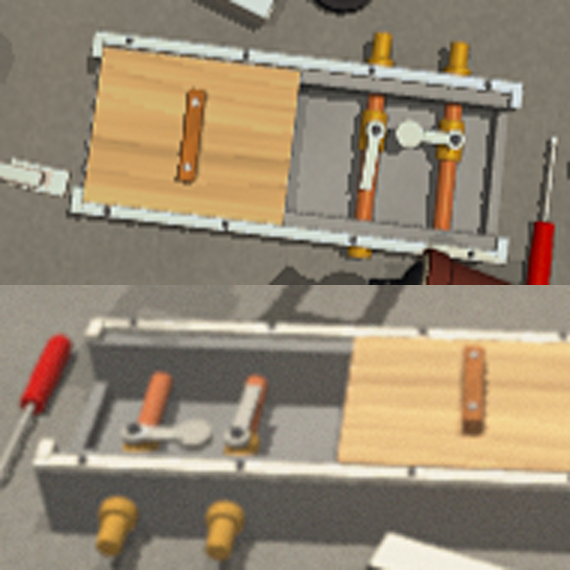

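The disc lever, from pivot (455,141) to disc (410,134), lies parallel to the box's long sides, straight across its pipe. The plain lever is still along its pipe, the cover is against the far stops, and the robot is clear.

```bash
python3 -c "
from station import ctrl
print(ctrl.finish_job())"
```

```text
the job is handed in; nothing more can be done
None
```

The job is handed in: the cover is against its far stops on its rails, the disc valve is shut straight across its pipe, and the straight-handled valve is still open. It took about 14 s of the 48 s allowed.

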